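Screw the lid onto the inclined solvent filter housing

TASK

Close the solvent filter: take the lid off the bench and set it squarely on the mouth of the inclined filter housing. Find its thread by turning it backward (anticlockwise seen from above the lid) until it drops in, then screw it forward (clockwise) until it is fully home against its stop. Let go of it, and leave the bottle, the beaker and the wrench where they are.

Things in the scene. Friction and masses are not known exactly. Their poses are not given: they have to be found in the camera images.
- housing: Steel filter housing: cylinder 80 mm across, 150 mm long, fixed, its axis leaning 25 degrees from vertical towards the robot (up to 25 degrees to either side of that). Origin: centre of the rim of its mouth, 200 mm above the bench; z points out of the mouth along the axis. The neck is 60 mm across, bevelled to 50 at the rim; 72 mm over the threads.
- thread (a point): Point on the housing's axis at the level of the thread starts, 6 mm below the rim. Coarse right-hand thread, four equal starts 90 degrees apart (at angles that differ each time), each 54 degrees long, sinking 6 mm clockwise to a stop. A lid resting on top cannot go forward past the stops; turned anticlockwise (80 degrees or less) it climbs, drops about 10 mm off their starts and meets the stops' backs.
- shoulder (a point): Point on the axis 56 mm below the rim, where the 80 mm body begins. Height of the lid's origin along the housing's z from the rim: -35 to -42 mm resting on the threads, -45.5 mm just dropped in, -51.5 mm fully home, after some 55 to 75 degrees clockwise from the drop. The thread is greased, but friction then holds it.
- stand: Grey stand, fixed, that holds the housing: base plate 180 x 150 x 12 mm, two upright cheeks beside the cylinder up to 140 mm above the bench, 114 mm over both. Origin: on the bench under the mouth's centre; the housing leans towards its -x.
- lid: Round knurled aluminium lid, 86 mm across (92 at its flared lower rim), about 350 g, lying open side down on the bench. Origin: centre of its open lower rim; z out of its top, flat top at 59 mm. Skirt 74.4 mm wide (flared to 81 at the mouth), 53 mm deep inside: 1.2 mm play round the threads. Four pins inside, 32 mm above the lower rim, run in the threads; their angle to the bar is not told.
- bar (a point): Point to grip on the lid's grip bar, on the lid's axis 84 mm above its origin. The bar is 64 mm long (lid's x axis), 18 mm thick (y), 36 mm high: 59 to 95 mm above the lid's origin. Turned by fingers set loosely round the bar (22 mm apart), the lid sinks in the thread by its own weight; clamped, it moves only as the hand does.
- bottle: Bystander: amber glass bottle, 84 mm in diameter, 190 mm high, standing; origin at the centre of its foot.
- beaker: Bystander: open glass beaker, 70 mm in diameter, 90 mm high, standing; origin at the centre of its foot.
- wrench: Bystander: steel wrench, 180 mm long, lying along its own x axis on the bench; origin under its middle.
Mind the look-alikes: they are no part of the job. Leave any brown or red look-alike of the lid alone.

How it is judged:
By the outcome, as a careful person would: the job done as asked, in the order asked, and still so for the second after the job is handed in, with the robot touching nothing.
It also fails if it takes over 51 s, if anything falls off the work surface, if the arm or the gripper's body presses on something with over 40 N, if the wrist force passes 120 N, or if a joint passes its speed limit or range.

ROBOT

A 6-joint arm with a two-finger parallel gripper is mounted at the origin on the work surface. World frame = base frame: x ahead of the robot, y to its left, z up, the work surface at z = 0. Lengths are in m, angles in rad, forces in N, time in s.
With the tool pointing down it reaches from about 0.375 to 0.9 m from the base axis. Payload 3.1 kg.
Tool frame: the origin (TCP) lies where the fingers leave the gripper's body, on its centre line; the fingertips stand 70 mm ahead of it and the grasp point (between the pads) lies 51 mm ahead of it (robot.tip_reach is the distance from the TCP to the fingertips, in m); z points along the fingers, y is the line along which they close (so a half turn about z gives the same grasp; the last joint's range is limited). The gripper opens to 87 mm and grips with 3 to 60 N. Pads are 19 mm wide; open, the fingers measure 117 mm over their backs; the gripper's body (75 mm by 190 mm) begins 51 mm behind the grasp point.
Start: joints at [0.964, 0.527, 1.433, -0, 1.181, -0.178], TCP at [0.26, 0.568, 0.292] pointing down, gripper open.
Joint ranges: [-3.08, 3.08], [-0.75, 2.2], [0.22, 2.44], [-1.43, 4.57], [0, 2.65], [-2.85, 2.85]. Speed limits (rad/s): [2.79, 2.79, 3.14, 3.14, 3.14, 3.14].

INTERFACE

Orientations are given as a unit quaternion [x, y, z, w].
In Python, from rig import robot gives the robot as it stands.
- The arm moves only by the tool carry_out, never from a script. Its argument "rows" is a list that holds one entry, the list of rows, each a list of 6 numbers: the shift along the tool's x, y, z in mm, then the turn, a rotation vector about the tool's x, y, z in units of 8 degrees (1.0 is 8 degrees). A call has 1 to 20 rows; each row is the pose to reach, as a shift and turn from the pose commanded when the call began, along the tool's axes at that moment; what a row does not reach only later rows make up. A row lasts 1/10 s, in which the tool goes at most 50 mm and 8.59 degrees, less where a joint would pass 70% of its speed; a pose out of reach is approached as far as the arm can. A call with a gripper value outside its range is refused whole. "fingers" is the opening, from 0 (shut) to 1 (fully open), set as the call begins (left out, the last holds). The fingers move at their own pace and stop on an object; "grip_force" is the grip in N (left out, the last holds). Time passes only in rows, so rows that repeat a pose let the fingers close. It gives the time, the measured TCP pose, the force and the opening at its end, in the units of the state.
- robot.get_obs(): the state, without advancing time (a new reading comes with each control period).
- robot.camera(name): name is "side" or "top"; returns a dict with "color" (384x512x3 uint8, red, green, blue), "depth" (384x512 float32, m along the optical axis (not along the pixel's ray), 0 where there is no reading), "K" (3x3 intrinsics, pixels), "camera_from_world" (4x4, takes a point from world to camera coordinates). Camera axes: x right, y down, z forward; pixel columns grow to the right and rows downward; lengths in m; the calibration is good to about 2 mm. A picture is of the moment at which its call begins.
- robot.hand_in(): hands the job in, once; it reports no verdict.
The state is a dict: "time": time; "q": joint angles; "joint_velocities": joint speeds; "joint_torque": joint torques, N m; "position": TCP position; "tool_rot": TCP orientation; "ft_force": force on the tool from outside, world axes, zero at the start; "moment": the same for the moment, N m; "grip_width": finger opening in m.
Only numpy, scipy, OpenCV 4.12 (cv2) and the standard library are available. Lean on these libraries where they do the work, as an engineer would, in place of code of your own. Each camera call takes 0.05 s, during which the arm holds its last target. There are 200 camera calls.

## Working session

There is one attempt and no reset: what is moved stays moved. The work goes in short steps, Python scripts to look and compute and a tool call to move; the robot and the scene stay as the last step left them, time stands still between calls to the robot, and variables do not carry over. Pictures are saved under pics/ and viewed, on a budget of 10 in all, crops included, one or two more only if the job needs it, and the job is handed in when it is done.

Besides the shell and the picture viewer there is one more tool, called after ">>>" as a command line: name --argument value ..., lists and objects as JSON in quotes. carry_out: Moves the arm, as the interface text tells. Its arguments: {"type":"object","properties":{"rows":{"type":"array"},"fingers":{"type":"number"},"grip_force":{"type":"number"}},"required":["rows"]}

```bash
mkdir -p pics; ls
python3 - <<'E'
from rig import robot
import cv2,numpy as np
print(robot.get_obs())
for n in("side","top"):
    c=robot.camera(n); np.savez(f"pics/{n}0.npz",**c)
    cv2.imwrite(f"pics/{n}0.png",c["color"][:,:,::-1]); print(n,c["K"],c["camera_from_world"])
a=[cv2.imread(f"pics/{n}0.png") for n in("side","top")]
E
```

```text
pics
{'time': 0.0, 'q': array([ 9.63488523e-01,  5.28484864e-01,  1.43386682e+00, -6.47638086e-06,
        1.18136886e+00, -1.78506672e-01]), 'joint_velocities': array([-0.00143041,  0.00056573,  0.00137933,  0.00175762,  0.00133605,
        0.00019684]), 'joint_torque': array([-3.95502966e-04, -4.40042818e+01, -1.76591384e+01,  6.32872316e-02,
        5.82536578e-02, -1.86312177e-04]), 'position': array([0.25951582, 0.56795711, 0.29127126]), 'tool_rot': array([ 2.12760432e-01,  9.77103816e-01, -9.84017159e-04, -4.04591823e-04]), 'ft_force': array([-0.46060567, -0.02479998, -0.38377851]), 'moment': array([-0.04441258,  0.00211041,  0.03578384]), 'grip_width': 0.08689058690064665}
side [[411.00221634   0.         250.00850534]
 [  0.         411.00221634 192.08778564]
 [  0.           0.           1.        ]] [[-0.94556878 -0.32540504  0.00335222  0.53353125]
 [-0.23133256  0.66489464 -0.71021149  0.24768476]
 [ 0.22887753 -0.67232929 -0.7039804   0.96129345]
 [ 0.          0.          0.          1.        ]]
top [[392.36333391   0.         257.52588801]
 [  0.         392.36333391 186.44351523]
 [  0.           0.           1.        ]] [[-0.0190866  -0.99981617 -0.00182575 -0.03160809]
 [-0.9848722   0.01911582 -0.17222465  0.58617471]
 [ 0.17222789 -0.00148905 -0.98505601  1.1333329 ]
 [ 0.          0.          0.          1.        ]]
```

View pics/side0.png

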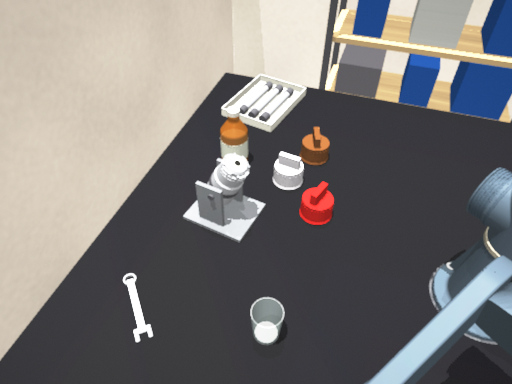

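View pics/top0.png

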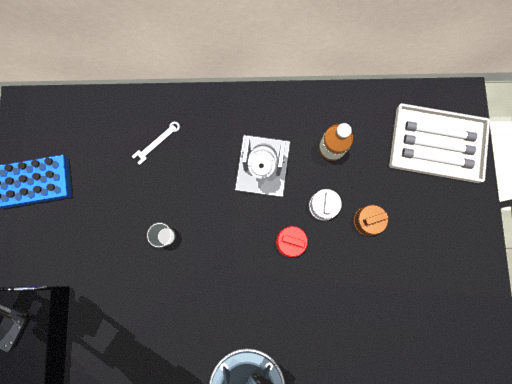

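```bash
cat > h.py <<'E'
import numpy as np,cv2
def cloud(c):
    K=c["K"];T=c["camera_from_world"];d=c["depth"]
    v,u=np.mgrid[:d.shape[0],:d.shape[1]]
    p=np.stack([(u-K[0,2])/K[0,0]*d,(v-K[1,2])/K[1,1]*d,d],-1)
    return (p-T[:3,3])@T[:3,:3]
def load(n): return dict(np.load(f"pics/{n}.npz"))
def proj(c,p):
    q=np.asarray(p)@c["camera_from_world"][:3,:3].T+c["camera_from_world"][:3,3]
    q=q@c["K"].T; return q[...,:2]/q[...,2:]
def ray(c,u,v,z):
    T=c["camera_from_world"];R=T[:3,:3]
    o=-R.T@T[:3,3];d=R.T@np.linalg.inv(c["K"])@[u,v,1]
    return o+d*(z-o[2])/d[2]
E
python3 - <<'E'
from h import *
np.set_printoptions(precision=4,suppress=True)
s,t=load("side0"),load("top0")
for c,n,r in((t,"top",(215,120,135,110)),(s,"side",(175,105,135,135))):
    P=cloud(c); hsv=cv2.cvtColor(c["color"],cv2.COLOR_RGB2HSV)
    bench=P[...,2]
    print(n,"bench z med",np.median(bench[c["depth"]>0]))
    # lid: unsaturated bright
    W=(hsv[...,1]<60)&(hsv[...,2]>90)&(c["depth"]>0)
    seed=(325,205) if n=="top" else (289,172)
    nl,lab=cv2.connectedComponents((W&(P[...,2]>.02)).astype(np.uint8))
    m=lab==lab[seed[1],seed[0]]
    Q=P[m]; print(n,"lid px",m.sum(),"z hist",np.histogram(Q[:,2],np.arange(0,.12,.01))[0])
    b=Q[(Q[:,2]>.085)]; 
    if len(b): print("bar",len(b),b.mean(0),np.median(b[:,2]), cv2.minAreaRect((b[:,:2]*1000).astype(np.float32)))
    tp=Q[(Q[:,2]>.05)&(Q[:,2]<.065)]; print("top",len(tp),cv2.minEnclosingCircle((tp[:,:2]*1000).astype(np.float32)))
    # base plate
    seed=(250,185) if n=="top" else (240,222)
    B=(abs(P[...,2]-.012)<.005)&W
    nl,lab=cv2.connectedComponents(B.astype(np.uint8)); 
    k=np.argmax(np.bincount(lab[lab>0])); Q=P[lab==k]
    print("plate",len(Q),Q.mean(0),cv2.minAreaRect((Q[:,:2]*1000).astype(np.float32)))
a=[]
for c,(x,y,w,h) in((t,(215,120,140,135)),(s,(175,115,140,135))):
    a.append(cv2.resize(c["color"][y:y+h,x:x+w,::-1],(400*w//140,400*h//140*1),interpolation=cv2.INTER_CUBIC))
h=min(i.shape[0] for i in a)
cv2.imwrite("pics/crop0.png",np.hstack([i[:h] for i in a]))
E
```

```text
top bench z med -0.001324198171964517
top lid px 692 z hist [  0   0  13  18  20 389  86  17  13 136   0]
bar 144 [ 0.5296 -0.2461  0.0933] 0.09313443368632089 ((529.9142456054688, -246.4615936279297), (18.67482566833496, 63.80607223510742), 81.72335052490234)
top 470 ((529.6946411132812, -246.62850952148438), 42.99248504638672)
plate 1404 [ 0.6422 -0.06    0.0114] ((660.7918701171875, -59.66233825683594), (149.77320861816406, 180.52940368652344), 80.86194610595703)
side bench z med -0.0012517644541231204
side lid px 770 z hist [  0   0  70  80  74 262  67  58  60  99   0]
bar 132 [ 0.5267 -0.2416  0.0915] 0.09216907834668756 ((526.7850341796875, -243.37673950195312), (22.545114517211914, 63.21095275878906), 85.41630554199219)
top 303 ((525.7554931640625, -242.19070434570312), 43.72507858276367)
plate 1550 [ 0.6336 -0.0388  0.0106] ((658.661376953125, -57.960960388183594), (152.38975524902344, 180.8686065673828), 80.80424499511719)
```

View pics/crop0.png

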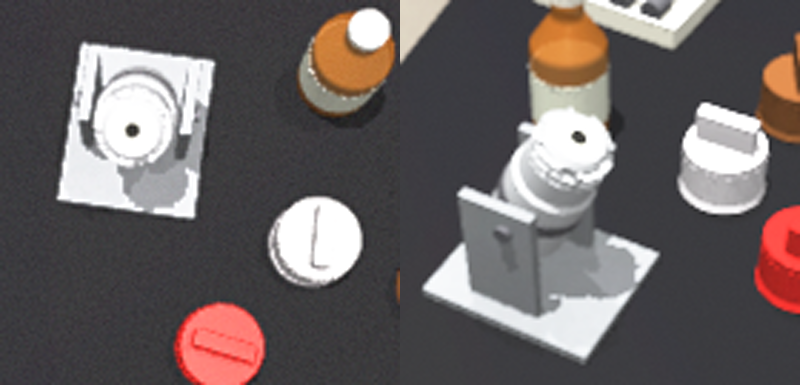

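Run:
```python
from h import *
from scipy.optimize import least_squares
np.set_printoptions(precision=4,suppress=True)
for n,sp in(("top",(261,165)),("side",(237,164))):
    c=load(n+"0");P=cloud(c);g=c["color"].sum(-1).astype(float)
    x,y=sp;w=g[y-5:y+6,x-5:x+6];wt=np.clip(350-w,0,None);v,u=np.mgrid[y-5:y+6,x-5:x+6]
    uc,vc=(wt*u).sum()/wt.sum(),(wt*v).sum()/wt.sum()
    o=ray(c,uc,vc,.2);print(n,"hole px",uc,vc,"at z=.2",o)
    az=np.radians(170.85);N=np.array([np.sin(np.radians(25))*np.cos(az),np.sin(np.radians(25))*np.sin(az),np.cos(np.radians(25))])
    m=(np.linalg.norm(P-o,axis=-1)<.15)&(c["depth"]>0)
    Q=P[m];a=(Q-o)@N;r=np.linalg.norm(Q-o-a[:,None]*N,axis=1)
    Ft=Q[(abs(a)<.004)&(r<.022)];ce=Ft.mean(0);_,_,V=np.linalg.svd(Ft-ce);nn=V[2]*np.sign(V[2,2])
    print("rim",len(Ft),"mean a",np.median((Ft-o)@N)*1e3,"normal",nn,"vs",N,"tilt",np.degrees(np.arccos(nn[2])),"az",np.degrees(np.arctan2(nn[1],nn[0])))
    # rim disc circle
    e1=np.cross(N,[0,0,1]);e1/=np.linalg.norm(e1);e2=np.cross(N,e1)
    D=Q[(abs(a-np.median((Ft-o)@N))<.0025)&(r<.032)];dd=np.c_[(D-o)@e1,(D-o)@e2]*1e3
    print("circle",cv2.minEnclosingCircle(dd.astype(np.float32)),"->",o+(np.array(cv2.minEnclosingCircle(dd.astype(np.float32))[0])/1e3)@np.array([e1,e2]))
    # body cylinder R=40 fit
    B=Q[(a<-.062)&(a>-.12)&(r<.05)&(r>.03)]
    ax=(B-o)@N; f=lambda p:np.linalg.norm(B-o-ax[:,None]*N-p[0]*e1-p[1]*e2,axis=1)-.04
    s=least_squares(f,[0,0],loss="soft_l1",f_scale=.001);print("body",len(B),s.x*1e3,o+s.x@np.array([e1,e2]),"rms",np.sqrt((s.fun**2).mean())*1e3)
```

```text
top hole px 260.79671457905545 165.241273100616 at z=.2 [ 0.6164 -0.0524  0.2   ]
rim 204 mean a 0.08665108649256843 normal [-0.4252  0.0749  0.902 ] vs [-0.4172  0.0672  0.9063] tilt 25.58039339179358 az 170.01218503637244
circle ((-0.43426424264907837, 0.3110661208629608), 27.23624610900879) -> [ 0.616  -0.0528  0.1999]
body 146 [ 0.4439 -0.0562] [ 0.6165 -0.052   0.2   ] rms 4.708764443465588
side hole px 237.20223325062034 162.58995037220845 at z=.2 [ 0.6158 -0.0522  0.2   ]
rim 191 mean a 0.032401525590616674 normal [-0.4129  0.0637  0.9086] vs [-0.4172  0.0672  0.9063] tilt 24.693202767416608 az 171.22401278611943
circle ((1.8295793533325195, 1.3417279720306396), 27.42424774169922) -> [ 0.6149 -0.0502  0.1994]
body 268 [0.657  1.9581] [ 0.6141 -0.0513  0.1992] rms 1.813126982613974
```

```bash
cat >> h.py <<'E'
from scipy.spatial.transform import Rotation as Ro
M=np.array([.616,-.0522,.2]); az=np.radians(170.85);ti=np.radians(25)
N=np.array([np.sin(ti)*np.cos(az),np.sin(ti)*np.sin(az),np.cos(ti)])
def move(o,pos,R):
    R0=Ro.from_quat(o["tool_rot"])
    d=R0.inv().apply(np.asarray(pos)-o["position"])*1e3; w=(R0.inv()*R).as_rotvec()/np.radians(8)
    return np.round(d,1),np.round(w,2)
def down(xdeg):  # tool down, tool x at xdeg
    a=np.radians(xdeg);x=np.array([np.cos(a),np.sin(a),0]);z=np.array([0,0,-1.])
    return Ro.from_matrix(np.c_[x,np.cross(z,x),z])
def onaxis(xdeg): # tool along -N, same heading swung by 25 deg
    s=Ro.from_rotvec(np.cross([0,0,1],N)/np.sin(ti)*ti); return s*down(xdeg)
E
python3 - <<'E'
from h import *
from rig import robot
c=load("top0");print("bottle cap",ray(c,344,131,.19))
c=load("side0");P=cloud(c)
for n in("top0","side0"):
    c=load(n);P=cloud(c);hsv=cv2.cvtColor(c["color"],cv2.COLOR_RGB2HSV)
    m=(P[...,2]>.015)&(P[...,2]<.11)&(np.hypot(P[...,0]-.528,P[...,1]+.245)<.065)&(c["depth"]>0)
    print(n,cv2.minEnclosingCircle((P[m][:,:2]*1e3).astype(np.float32)))
print([x for x in dir(robot) if x[0]!="_"])
o=robot.get_obs();print(move(o,[.5285,-.2455,.25],down(-8.2)));print(move(o,[.5285,-.2455,.135],down(-8.2)))
E
```

```text
bottle cap [ 0.70985177 -0.2811217   0.19      ]
top0 ((529.4806518554688, -246.0235595703125), 43.491539001464844)
side0 ((526.3092041015625, -242.34066772460938), 43.94109344482422)
['Unreachable', 'camera', 'get_obs', 'hand_in', 'tip_reach']
(array([-582.9, -627.9,   42.4]), array([-1.000e-02,  2.000e-02,  2.045e+01]))
(array([-582.9, -627.7,  157.4]), array([-1.000e-02,  2.000e-02,  2.045e+01]))
```

>>> carry_out --rows '[[[-582, -628, 42, 0, 0, 20.45], [-582, -628, 42, 0, 0, 20.45], [-582, -628, 42, 0, 0, 20.45], [-582, -628, 42, 0, 0, 20.45], [-582, -628, 42, 0, 0, 20.45], [-582, -628, 42, 0, 0, 20.45], [-582, -628, 42, 0, 0, 20.45], [-582, -628, 42, 0, 0, 20.45], [-582, -628, 42, 0, 0, 20.45], [-582, -628, 42, 0, 0, 20.45], [-582, -628, 42, 0, 0, 20.45], [-582, -628, 42, 0, 0, 20.45], [-582, -628, 42, 0, 0, 20.45], [-582, -628, 42, 0, 0, 20.45], [-582, -628, 42, 0, 0, 20.45], [-582, -628, 42, 0, 0, 20.45], [-582, -628, 42, 0, 0, 20.45], [-582, -628, 42, 0, 0, 20.45], [-582, -628, 42, 0, 0, 20.45], [-582, -628, 42, 0, 0, 20.45]]]' --fingers 1.0

```text
time: 2.1
position: [0.5277, -0.2453, 0.2495]
tool_rot: [0.997, -0.072, -0.001, -0.0]
ft_force: [0.8, 0.4, 0.2]
grip_width: 0.0871
```

Run:
```python
from h import *
from rig import robot
o=robot.get_obs();print(o["q"],o["position"],o["time"]);print(move(o,[.5283,-.2447,.135],down(-8.2)))
```

```text
[-6.27048694e-01  5.22449556e-01  1.58552184e+00  4.18145896e-05
  1.03504831e+00  1.08752119e+00] [ 0.52769095 -0.2452794   0.24953163] 2.1
(array([  0.7,  -0.6, 114.5]), array([-0.  ,  0.01, -0.  ]))
```

>>> carry_out --rows '[[[0.7, -0.6, 40, 0, 0, 0], [0.7, -0.6, 80, 0, 0, 0], [0.7, -0.6, 105, 0, 0, 0], [0.7, -0.6, 114.5, 0, 0, 0], [0.7, -0.6, 114.5, 0, 0, 0], [0.7, -0.6, 114.5, 0, 0, 0]]]'

```text
time: 2.7
position: [0.5295, -0.2444, 0.1367]
tool_rot: [0.998, -0.071, 0.001, 0.0]
ft_force: [0.2, -0.4, -0.9]
grip_width: 0.0869
```

>>> carry_out --rows '[[[0, 0, 0, 0, 0, 0], [0, 0, 0, 0, 0, 0], [0, 0, 0, 0, 0, 0], [0, 0, 0, 0, 0, 0], [0, 0, 0, 0, 0, 0], [0, 0, 0, 0, 0, 0], [0, 0, 0, 0, 0, 0], [0, 0, 0, 0, 0, 0]]]' --fingers 0 --grip_force 40

```text
time: 3.5
position: [0.5288, -0.2442, 0.1357]
tool_rot: [0.997, -0.071, -0.0, -0.0]
ft_force: [0.2, -0.2, -0.3]
grip_width: 0.0313
```

Run:
```python
from h import *
from rig import robot
o=robot.get_obs();print(o["q"],o["position"],o["time"],o["grip_width"])
# via: raise; then pose with lid origin at h above rim along axis ; TCP = M + N*(h+.135)
for h in (.05,.0,-.03,-.036):
    print(h,M+N*(h+.135),move(o,M+N*(h+.135),onaxis(-8.2)))
```

```text
[-6.24423174e-01  6.88836877e-01  1.66245391e+00 -2.30086415e-05
  7.90448375e-01  1.08893422e+00] [ 0.52876557 -0.24421993  0.13567794] 3.5 0.031319241843644985
0.05 [ 0.53881049 -0.03976714  0.36766694] (array([ -19.1, -203.8, -232. ]), array([-0.05,  3.13,  0.  ]))
0.0 [ 0.55967252 -0.04312738  0.32235155] (array([   2. , -203.5, -186.7]), array([-0.05,  3.13,  0.  ]))
-0.03 [ 0.57218974 -0.04514351  0.29516232] (array([  14.7, -203.2, -159.5]), array([-0.05,  3.13,  0.  ]))
-0.036 [ 0.57469318 -0.04554674  0.28972447] (array([  17.2, -203.2, -154. ]), array([-0.05,  3.13,  0.  ]))
```

>>> carry_out --rows '[[[0, 0, 0, 0, 0, 0], [0, 0, 0, 0, 0, 0], [0, 0, 0, 0, 0, 0], [0, 0, 0, 0, 0, 0], [0, 0, 0, 0, 0, 0], [0, 0, 0, 0, 0, 0], [0, 0, -10, 0, 0, 0], [0, 0, -30, 0, 0, 0], [0, 0, -60, 0, 0, 0], [0, 0, -100, 0, 0, 0], [0, 0, -140, 0, 0, 0], [0, 0, -180, 0, 0, 0], [0, 0, -210, 0, 0, 0], [0, 0, -230, 0, 0, 0], [0, 0, -232, 0, 0, 0], [0, 0, -232, 0, 0, 0]]]'

```text
time: 5.1
position: [0.5281, -0.2435, 0.3674]
tool_rot: [0.997, -0.071, -0.001, -0.0]
ft_force: [-0.3, 0.6, -4.5]
grip_width: 0.0176
```

Run:
```python
from h import *
from rig import robot
o=robot.get_obs();print(o["q"],o["position"],o["time"],o["grip_width"],o["ft_force"])
for h in (.05,.0,-.03,-.036):
    print(h,move(o,M+N*(h+.135),onaxis(-8.2)))
```

```text
[-6.24153717e-01  3.91210966e-01  1.45008294e+00  1.94063088e-04
  1.30174830e+00  1.08896930e+00] [ 0.52810457 -0.24349491  0.36739604] 5.1 0.01758345874956025 [-0.32113154  0.59143169 -4.53359826]
0.05 (array([-1.830e+01, -2.032e+02, -1.000e-01]), array([-0.06,  3.13,  0.  ]))
0.0 (array([   2.9, -202.8,   45.2]), array([-0.06,  3.13,  0.  ]))
-0.03 (array([  15.6, -202.5,   72.4]), array([-0.06,  3.13,  0.  ]))
-0.036 (array([  18.1, -202.5,   77.8]), array([-0.06,  3.13,  0.  ]))
```

Lid held. Move it 50 mm above the rim, on the axis, and measure it there.

>>> carry_out --rows '[[[-4, -40, 0, 0, 0.6, 0], [-8, -80, 0, 0, 1.2, 0], [-11, -120, 0, 0, 1.9, 0], [-14, -155, 0, 0, 2.5, 0], [-17, -185, 0, 0, 2.9, 0], [-18.3, -203.2, 0, -0.06, 3.13, 0], [-18.3, -203.2, 0, -0.06, 3.13, 0], [-18.3, -203.2, 0, -0.06, 3.13, 0], [-18.3, -203.2, 0, -0.06, 3.13, 0]]]'

```text
time: 6.0
position: [0.5394, -0.0411, 0.3667]
tool_rot: [0.974, -0.07, 0.215, 0.02]
ft_force: [0.2, 0.3, -4.5]
grip_width: 0.0174
```

```bash
cat > look.py <<'E'
from h import *
from rig import robot
import sys
np.set_printoptions(precision=4,suppress=True)
tag=sys.argv[1]
o=robot.get_obs();R=Ro.from_quat(o["tool_rot"]);z=R.apply([0,0,1]);x=R.apply([1,0,0])
print("t",o["time"],"pos",o["position"],"q",o["q"],"F",o["ft_force"],"mom",o["moment"],"w",o["grip_width"])
e=o["position"]-M;h=e@N
print("tcp h mm",h*1e3-135,"lateral mm",(e-h*N)*1e3,"tilt err deg",np.degrees(np.arccos(-z@N)))
e1=np.cross([0,0,1],N)/np.sin(ti);e2=np.cross(N,e1)
print("heading deg (acw +)",np.degrees(np.arctan2(-x@e1,x@np.cross(e1,N)*1)))
im=[]
for n in("top","side"):
    c=robot.camera(n);np.savez(f"pics/{n}_{tag}.npz",**c)
    P=cloud(c);a=(P-M)@N*1e3;u=(P-M)@e1*1e3;v=(P-M)@e2*1e3;r=np.hypot(u,v)
    ok=(c["depth"]>0)&(r<50)
    hs=np.histogram(a[ok],np.arange(-80,160,2));k=[(int(hs[1][i]),int(hs[0][i])) for i in np.argsort(-hs[0])[:6]]
    print(n,"axial peaks",k)
    uv=proj(c,M+N*.05).astype(int);y0,x0=max(uv[1]-70,0),max(uv[0]-70,0)
    im.append(cv2.resize(np.ascontiguousarray(c["color"][y0:y0+140,x0:x0+140,::-1]),(400,400),interpolation=cv2.INTER_CUBIC))
cv2.imwrite(f"pics/{tag}.png",np.hstack(im))
E
python3 look.py above
```

```text
t 6.0 pos [ 0.5394 -0.0411  0.3667] q [-0.3106  0.2077  1.7995  0.0959  0.7062  1.344 ] F [ 0.1977  0.314  -4.5209] mom [-0.0006  0.7494  0.0019] w 0.017439893216252087
tcp h mm 48.8234520008435 lateral mm [ 0.1122 -1.3032  0.1483] tilt err deg 0.11794354895509611
heading deg (acw +) 179.04306255703153
top axial peaks [(106, 77), (104, 74), (102, 30), (-60, 28), (140, 21), (142, 19)]
side axial peaks [(106, 174), (104, 164), (-2, 79), (0, 67), (-8, 48), (52, 45)]
```

View pics/above.png

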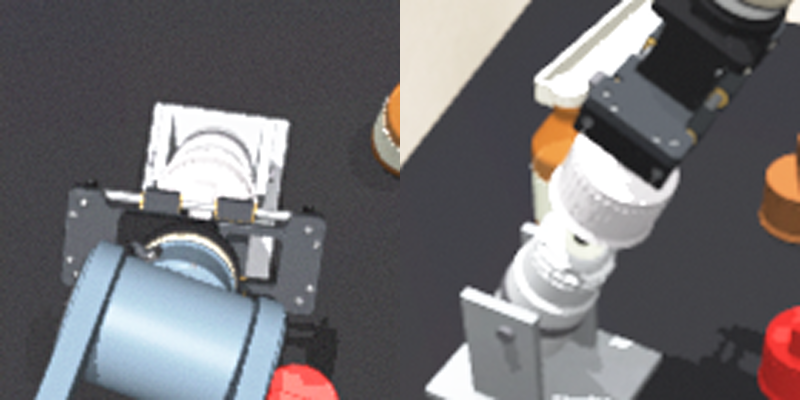

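Run:
```python
from h import *
from scipy.optimize import least_squares
e1=np.cross([0,0,1],N)/np.sin(ti);e2=np.cross(N,e1);print(e1,e2)
for n in("top","side"):
    c=load(n+"_above");P=cloud(c)
    a=(P-M)@N*1e3;u=(P-M)@e1*1e3;v=(P-M)@e2*1e3;r=np.hypot(u,v)
    m=(c["depth"]>0)&(a>60)&(a<100)&(r<52)&(r>30)&(c["color"].min(-1)>100)
    f=lambda p:np.hypot(u[m]-p[0],v[m]-p[1])-43
    s=least_squares(f,[0,0],loss="soft_l1");print(n,m.sum(),"lid offset e1,e2 mm",s.x,"med resid",np.median(abs(s.fun)))
    # tilt test: circle centre in lower/upper halves
    for lo,hi in((58,78),(78,100)):
        mm=m&(a>lo)&(a<hi)
        if mm.sum()>40: print(lo,least_squares(lambda p:np.hypot(u[mm]-p[0],v[mm]-p[1])-43,[0,0],loss="soft_l1").x)
    m=(c["depth"]>0)&(a<-8)&(a>-48)&(r>26)&(r<36)
    s=least_squares(lambda p:np.hypot(u[m]-p[0],v[m]-p[1])-p[2],[0,0,32],loss="soft_l1");print("neck",m.sum(),s.x)
```

```text
[-0.15901969 -0.98727541  0.        ] [ 0.89477539 -0.14412078  0.42261826]
top 96 lid offset e1,e2 mm [1.34724168 0.84746564] med resid 0.4531687895175729
78 [1.31308073 0.856652  ]
neck 25 [ 0.04323496 -0.04485566 35.76493991]
side 444 lid offset e1,e2 mm [ 0.95842107 -0.41207029] med resid 0.6213174984675618
58 [ 1.04206781 -0.28119418]
78 [ 0.89653567 -0.49870025]
neck 202 [-1.09556842 -0.17184398 33.16983744]
```

Run:
```python
from h import *
from rig import robot
o=robot.get_obs();print(o["position"])
for h in (.01,-.02,-.03):
    print(h,move(o,M+N*(h+.135),onaxis(-8.2)))
```

```text
[ 0.53971353 -0.04151062  0.36722521]
0.01 (array([-0.8, -1.6, 39.1]), array([ 0.01,  0.  , -0.  ]))
-0.02 (array([-0.8, -1.7, 69.1]), array([ 0.01,  0.  , -0.  ]))
-0.03 (array([-0.8, -1.7, 79.1]), array([ 0.01,  0.  , -0.  ]))
```

>>> carry_out --rows '[[[-0.3, -1.3, 0, 0, 0, 0], [-0.3, -1.3, 15, 0, 0, 0], [-0.3, -1.3, 30, 0, 0, 0], [-0.3, -1.3, 45, 0, 0, 0], [-0.3, -1.3, 55, 0, 0, 0], [-0.3, -1.3, 63, 0, 0, 0], [-0.3, -1.3, 70, 0, 0, 0], [-0.3, -1.3, 75, 0, 0, 0], [-0.3, -1.3, 79, 0, 0, 0], [-0.3, -1.3, 79, 0, 0, 0]]]'

```text
time: 7.1
position: [0.5723, -0.0445, 0.2955]
tool_rot: [0.974, -0.07, 0.215, 0.02]
ft_force: [-0.9, -0.3, -4.6]
grip_width: 0.0176
```

>>> carry_out --rows '[[[0, 0, 1, 0, 0, 0], [0, 0, 2, 0, 0, 0], [0, 0, 3, 0, 0, 0], [0, 0, 4, 0, 0, 0], [0, 0, 4, 0, 0, 0]]]'

```text
time: 7.6
position: [0.574, -0.0448, 0.2922]
tool_rot: [0.974, -0.07, 0.216, 0.02]
ft_force: [-2.4, -1.0, -4.6]
grip_width: 0.0179
```

>>> carry_out --rows '[[[0, 0, 1, 0, 0, 0], [0, 0, 2, 0, 0, 0], [0, 0, 2, 0, 0, 0]]]'

```text
time: 7.9
position: [0.5748, -0.045, 0.2903]
tool_rot: [0.974, -0.07, 0.216, 0.02]
ft_force: [-2.5, -0.9, -4.7]
grip_width: 0.018
```

>>> carry_out --rows '[[[0, 0, 1, 0, 0, 0], [0, 0, 2, 0, 0, 0], [0, 0, 2, 0, 0, 0]]]'

```text
time: 8.2
position: [0.5757, -0.0451, 0.2885]
tool_rot: [0.974, -0.07, 0.216, 0.02]
ft_force: [-2.3, -1.0, -4.8]
grip_width: 0.0175
```

>>> carry_out --rows '[[[0, 0, 1, 0, 0, 0], [0, 0, 2, 0, 0, 0], [0, 0, 2, 0, 0, 0]]]'

```text
time: 8.5
position: [0.5765, -0.0452, 0.2867]
tool_rot: [0.974, -0.07, 0.216, 0.02]
ft_force: [-2.7, -0.9, -5.7]
grip_width: 0.0174
```

>>> carry_out --rows '[[[0, 0, 1, 0, 0, 0], [0, 0, 1.5, 0, 0, 0], [0, 0, 1.5, 0, 0, 0]]]'

```text
time: 8.8
position: [0.5772, -0.0453, 0.2854]
tool_rot: [0.974, -0.07, 0.216, 0.02]
ft_force: [-4.1, -1.8, -5.4]
grip_width: 0.0176
```

```bash
python3 look.py rest
```

```text
t 8.8 pos [ 0.5772 -0.0453  0.2854] q [-0.2946  0.3763  1.8205  0.1141  0.5143  1.3316] F [-4.0784 -1.7767 -5.4005] mom [-0.2825  1.5474 -0.2285] w 0.017595272996616524
tcp h mm -40.90386428004827 lateral mm [0.4179 0.5403 0.1523] tilt err deg 0.051840429748645306
heading deg (acw +) 179.00823269808103
top axial peaks [(116, 77), (14, 58), (114, 55), (16, 44), (118, 35), (110, 22)]
side axial peaks [(14, 90), (16, 88), (116, 65), (-36, 33), (12, 32), (-34, 30)]
```

>>> carry_out --rows '[[[0, 0, 0, 0, 0, 0], [0, 0, 0, 0, 0, 0], [0, 0, 0, 0, 0, 0], [0, 0, 0, 0, 0, 0]]]' --fingers 0.253

```text
time: 9.3
position: [0.5784, -0.0455, 0.2868]
tool_rot: [0.973, -0.07, 0.218, 0.02]
ft_force: [0.5, 0.4, 0.2]
grip_width: 0.022
```

```bash
python3 look.py loose
```

```text
t 9.3 pos [ 0.5784 -0.0455  0.2868] q [-0.2943  0.3753  1.8186  0.1147  0.5131  1.3316] F [0.4761 0.3599 0.1955] mom [-0.0319  0.4146 -0.0037] w 0.02203122372860439
tcp h mm -40.175990657162615 lateral mm [1.9984 0.3077 0.8972] tilt err deg 0.2666258836569137
heading deg (acw +) 179.00956805555924
top axial peaks [(118, 77), (116, 65), (10, 45), (12, 41), (114, 31), (14, 28)]
side axial peaks [(12, 154), (10, 67), (116, 56), (14, 45), (-40, 37), (118, 29)]
```

View pics/loose.png

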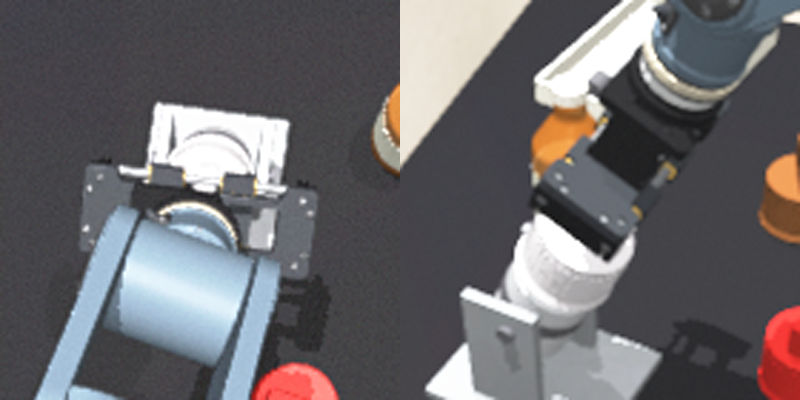

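>>> carry_out --rows '[[[-2, 0, 3, 0, 0, 0], [-2, 0, 3, 0, 0, -0.5], [-2, 0, 3, 0, 0, -1.0], [-2, 0, 3, 0, 0, -1.5], [-2, 0, 3, 0, 0, -2.0], [-2, 0, 3, 0, 0, -2.0]]]'

```text
time: 10.0
position: [0.5765, -0.0454, 0.2817]
tool_rot: [0.974, 0.067, 0.211, 0.049]
ft_force: [-1.9, -0.4, -1.2]
grip_width: 0.0222
```

```bash
cat > st.py <<'E'
from h import *
from rig import robot
import sys
from scipy.optimize import least_squares
np.set_printoptions(precision=3,suppress=True)
e1=np.cross([0,0,1],N)/np.sin(ti);e2=np.cross(N,e1)
o=robot.get_obs();R=Ro.from_quat(o["tool_rot"]);z=R.apply([0,0,1]);x=R.apply([1,0,0])
e=o["position"]-M
print("t",o["time"],"tcp h",(e@N)*1e3-135,"lat e1,e2",e@e1*1e3,e@e2*1e3,"tilt",np.degrees(np.arccos(-z@N)),
 "head(acw+) from e2",np.degrees(np.arctan2(-(x@e1),x@e2)),"F",o["ft_force"],"M.N",o["moment"]@N,"q6",o["q"][5],"w",o["grip_width"])
for n in("side","top"):
    c=robot.camera(n)
    P=cloud(c);a=(P-M)@N*1e3;u=(P-M)@e1*1e3;v=(P-M)@e2*1e3;r=np.hypot(u,v)
    m=(c["depth"]>0)&(r<38)&(a<25)&(a>2)&(c["color"].min(-1)>90)
    if m.sum()<30: continue
    A=np.c_[u[m],v[m],np.ones(m.sum())]
    s=least_squares(lambda p:A@p-a[m],[0,0,np.median(a[m])],loss="cauchy",f_scale=1.).x
    print(n,m.sum(),"lid origin h (bias -1.1 corrected)",s[2]-59+1.1,"tilt deg",np.degrees(s[:2]))
    if len(sys.argv)>1: np.savez(f"pics/{n}_{sys.argv[1]}.npz",**c)
E
python3 st.py b1
```

```text
t 10.0 tcp h -44.01983418990292 lat e1,e2 -0.42591224292899116 -1.8025193550157914 tilt 0.0607462862223462 head(acw+) from e2 16.98066958932381 F [-1.938 -0.397 -1.204] M.N 0.02895725797036733 q6 1.049707421649816 w 0.022170734361447203
side 149 lid origin h (bias -1.1 corrected) -45.73400466881781 tilt deg [-0.948  0.323]
top 100 lid origin h (bias -1.1 corrected) -45.345069015884874 tilt deg [0.194 0.56 ]
```

>>> carry_out --rows '[[[1.5, 0, 0, 0, 0, -0.4], [1.5, 0, 0, 0, 0, -0.8], [1.5, 0, 0, 0, 0, -1.2], [1.5, 0, 0, 0, 0, -1.2]]]'

```text
time: 10.5
position: [0.5775, -0.0455, 0.2823]
tool_rot: [0.965, 0.146, 0.206, 0.067]
ft_force: [-2.8, -3.1, 0.7]
grip_width: 0.0225
```

```bash
python3 st.py b2
```

```text
t 10.5 tcp h -43.902385697056104 lat e1,e2 -0.45526262108873466 -0.6737428505574035 tilt 0.07566550384459249 head(acw+) from e2 26.39948548346049 F [-2.826 -3.136  0.675] M.N -0.5240619272856634 q6 0.8872610766502848 w 0.022503141963354855
side 192 lid origin h (bias -1.1 corrected) -45.07801025988 tilt deg [0.173 0.852]
top 90 lid origin h (bias -1.1 corrected) -47.75514974811967 tilt deg [-2.706  4.152]
```

>>> carry_out --rows '[[[0, 0, 0, 0, 0, -0.3], [0, 0, 0, 0, 0, -0.6], [0, 0, 0, 0, 0, -0.6]]]'

```text
time: 10.9
position: [0.5771, -0.0456, 0.2821]
tool_rot: [0.959, 0.184, 0.203, 0.074]
ft_force: [-5.2, -4.6, 1.4]
grip_width: 0.0229
```

```bash
python3 st.py b3
```

```text
t 10.9 tcp h -43.92263310670555 lat e1,e2 -0.29851690689526633 -1.0139898297038705 tilt 0.08376744223654024 head(acw+) from e2 30.915411967613657 F [-5.225 -4.633  1.366] M.N -1.586453138979538 q6 0.8061444293933745 w 0.02290478481834288
side 198 lid origin h (bias -1.1 corrected) -44.8247652268907 tilt deg [0.895 0.843]
top 86 lid origin h (bias -1.1 corrected) -47.52993086105262 tilt deg [-1.077  3.473]
```

>>> carry_out --rows '[[[0, 0, 0, 0, 0, 0.5], [0, 0, 0, 0, 0, 1.0], [0, 0, 0, 0, 0, 1.5], [0, 0, 0, 0, 0, 2.0], [0, 0, 0, 0, 0, 2.5], [0, 0, 0, 0, 0, 3.0], [0, 0, 0, 0, 0, 3.5], [0, 0, 0, 0, 0, 4.0], [0, 0, 0, 0, 0, 4.5], [0, 0, 0, 0, 0, 5.0], [0, 0, 0, 0, 0, 5.5], [0, 0, 0, 0, 0, 6.0], [0, 0, 0, 0, 0, 6.5], [0, 0, 0, 0, 0, 7.0], [0, 0, 0, 0, 0, 7.0]]]'

```text
time: 12.5
position: [0.5789, -0.0454, 0.2832]
tool_rot: [0.934, -0.283, 0.216, -0.028]
ft_force: [1.2, -3.1, -0.4]
grip_width: 0.0219
```

```bash
python3 st.py f1
```

```text
t 12.5 tcp h -43.697621651504576 lat e1,e2 -0.7958846662134724 0.9804941776333496 tilt 0.19861830244134054 head(acw+) from e2 -24.573880996250445 F [ 1.226 -3.102 -0.45 ] M.N 0.09159876468542355 q6 1.7784713696622612 w 0.02194562743274036
side 184 lid origin h (bias -1.1 corrected) -44.286822389182795 tilt deg [ 2.04  -0.523]
top 87 lid origin h (bias -1.1 corrected) -49.47885981997532 tilt deg [3.338 9.246]
```

>>> carry_out --rows '[[[-1, 0, 0, 0, 0, 0.5], [-1, 0, 0, 0, 0, 1.0], [-1, 0, 0, 0, 0, 1.5], [-1, 0, 0, 0, 0, 2.0], [-1, 0, 0, 0, 0, 2.5], [-1, 0, 0, 0, 0, 2.5]]]'

```text
time: 13.2
position: [0.5783, -0.0451, 0.2819]
tool_rot: [0.871, -0.441, 0.207, -0.065]
ft_force: [3.5, -4.3, -3.6]
grip_width: 0.0222
```

```bash
python3 st.py f2
python3 - <<'E'
from h import *
im=[]
for n in("b1","f2"):
    c=load("side_"+n);uv=proj(c,M).astype(int)
    im.append(cv2.resize(np.ascontiguousarray(c["color"][uv[1]-45:uv[1]+45,uv[0]-45:uv[0]+45,::-1]),(400,400),interpolation=cv2.INTER_CUBIC))
cv2.imwrite("pics/cmp1.png",np.hstack(im))
E
```

```text
t 13.2 tcp h -44.55070888333023 lat e1,e2 -0.9944175781171452 -0.1114754834451561 tilt 0.16339439912711287 head(acw+) from e2 -44.57225502117099 F [ 3.523 -4.316 -3.556] M.N 0.1290048101115189 q6 2.127903614077922 w 0.02216223716305428
side 289 lid origin h (bias -1.1 corrected) -45.67144779439944 tilt deg [2.513 1.183]
top 85 lid origin h (bias -1.1 corrected) -47.14377456793658 tilt deg [3.187 1.721]
```

View pics/cmp1.png

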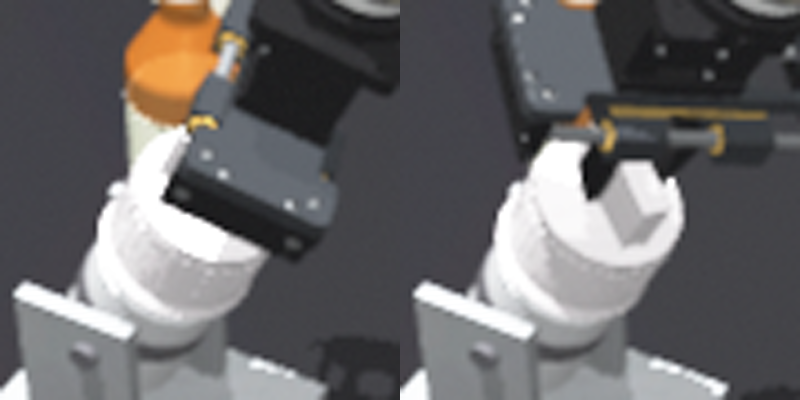

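>>> carry_out --rows '[[[0.7, 0.7, 0, 0, 0, 0.5], [0.7, 0.7, 0, 0, 0, 1.0], [0.7, 0.7, 0, 0, 0, 1.5], [0.7, 0.7, 0, 0, 0, 2.0], [0.7, 0.7, 0, 0, 0, 2.0]]]'

```text
time: 13.8
position: [0.5783, -0.0459, 0.2814]
tool_rot: [0.801, -0.558, 0.196, -0.094]
ft_force: [5.2, -3.7, -8.3]
grip_width: 0.0223
```

```bash
python3 st.py f3
cat > rim.py <<'E'
from h import *
import sys
e1=np.cross([0,0,1],N)/np.sin(ti);e2=np.cross(N,e1)
# side-view lid: top-plane via RANSAC-ish, per tag
for tag in sys.argv[1:]:
    c=load("side_"+tag);P=cloud(c);a=(P-M)@N*1e3;u=(P-M)@e1*1e3;v=(P-M)@e2*1e3
    m=(c["depth"]>0)&(np.hypot(u,v)<38)&(a>2)&(a<24)&(c["color"].min(-1)>90)
    X=np.c_[u[m],v[m],np.ones(m.sum())];y=a[m];rng=np.random.default_rng(0);best=0
    for _ in range(1500):
        i=rng.choice(len(y),3,False)
        try:p=np.linalg.solve(X[i],y[i])
        except Exception:continue
        if np.hypot(p[0],p[1])>.12: continue
        k=abs(X@p-y)<.8
        if k.sum()>best:best=k.sum();K=k
    p=np.linalg.lstsq(X[K],y[K],rcond=None)[0]
    print(tag,len(y),best,"h",round(p[2]-59+1.1,2),"tilt e1,e2",np.degrees(p[:2]).round(2))
E
python3 rim.py rest loose b1 b2 b3 f1 f2 f3
```

```text
t 13.8 tcp h -45.072368787448866 lat e1,e2 -0.218633672169587 -0.27454945210070364 tilt 0.11570643987882556 head(acw+) from e2 -60.5785190891627 F [ 5.162 -3.741 -8.28 ] M.N 0.08839492668113176 q6 2.4036859040331753 w 0.02226749107148233
side 321 lid origin h (bias -1.1 corrected) -47.46432593695216 tilt deg [0.696 0.568]
top 59 lid origin h (bias -1.1 corrected) -47.50714383662953 tilt deg [ 1.104 -2.074]
rest 112 54 h -40.46 tilt e1,e2 [3.51 0.5 ]
loose 143 76 h -45.45 tilt e1,e2 [-0.77 -0.1 ]
b1 149 74 h -46.14 tilt e1,e2 [-1.86 -0.26]
b2 189 77 h -45.41 tilt e1,e2 [-1.59  1.33]
b3 192 72 h -46.49 tilt e1,e2 [-2.59  2.05]
f1 181 72 h -45.49 tilt e1,e2 [-0.41  0.44]
f2 285 117 h -45.29 tilt e1,e2 [3.83 0.41]
f3 320 123 h -47.63 tilt e1,e2 [0.64 0.11]
```

>>> carry_out --rows '[[[0, 0, 0, 0, 0, 0], [0, 0, 0, 0, 0, 0], [0, 0, 0, 0, 0, 0], [0, 0, 0, 0, 0, 0], [0, 0, 0, 0, 0, 0], [0, 0, 0, 0, 0, 0], [0, 0, 0, 0, 0, 0], [0, 0, 0, 0, 0, 0], [0, 0, 0, 0, 0, 0], [0, 0, 0, 0, 0, 0], [0, 0, 0, 0, 0, 0], [0, 0, 0, 0, 0, -1], [0, 0, 0, 0, 0, -2], [0, 0, 0, 0, 0, -3], [0, 0, 0, 0, 0, -4], [0, 0, 0, 0, 0, -5], [0, 0, 0, 0, 0, -6], [0, 0, 0, 0, 0, -7], [0, 0, 0, 0, 0, -8], [0, 0, 0, 0, 0, -9]]]' --fingers 1.0

```text
time: 15.9
position: [0.5772, -0.0455, 0.2823]
tool_rot: [0.976, 0.022, 0.213, 0.04]
ft_force: [-0.3, -0.1, 0.1]
grip_width: 0.0872
```

>>> carry_out --rows '[[[0, 0, 0, 0, 0, -1], [0, 0, 0, 0, 0, -2], [0, 0, 0, 0, 0, -3], [0, 0, 0, 0, 0, -4], [0, 0, 0, 0, 0, -5], [0, 0, 0, 0, 0, -6], [0, 0, 0, 0, 0, -7], [0, 0, 0, 0, 0, -8], [0, 0, 0, 0, 0, -9], [0, 0, 0, 0, 0, -10], [0, 0, 0, 0, 0, -11], [0, 0, 0, 0, 0, -12], [0, 0, 0, 0, 0, -13], [0, 0, 0, 0, 0, -13.5], [0, 0, 0, 0, 0, -13.5]]]'

```text
time: 17.4
position: [0.5772, -0.0455, 0.2823]
tool_rot: [0.558, 0.801, 0.094, 0.196]
ft_force: [0.3, 0.7, -0.3]
grip_width: 0.087
```

```bash
python3 st.py r1;python3 rim.py r1
python3 - <<'E'
from h import *
im=[]
for n in("side","top"):
    c=load(n+"_r1");uv=proj(c,M).astype(int)
    im.append(cv2.resize(np.ascontiguousarray(c["color"][uv[1]-45:uv[1]+45,uv[0]-45:uv[0]+45,::-1]),(400,400),interpolation=cv2.INTER_CUBIC))
cv2.imwrite("pics/cmp2.png",np.hstack(im))
E
```

```text
t 17.4 tcp h -43.80465599645933 lat e1,e2 -0.44072750846292646 -0.8893181298515201 tilt 0.0684364895328877 head(acw+) from e2 119.38272381855319 F [ 0.287  0.704 -0.346] M.N -0.043739358526114186 q6 -0.7373993349992986 w 0.08695383736642708
side 383 lid origin h (bias -1.1 corrected) -48.89224669154374 tilt deg [-0.245  0.164]
top 209 lid origin h (bias -1.1 corrected) -49.06988196347715 tilt deg [0.378 0.006]
r1 378 144 h -49.23 tilt e1,e2 [-0.89  0.09]
```

View pics/cmp2.png

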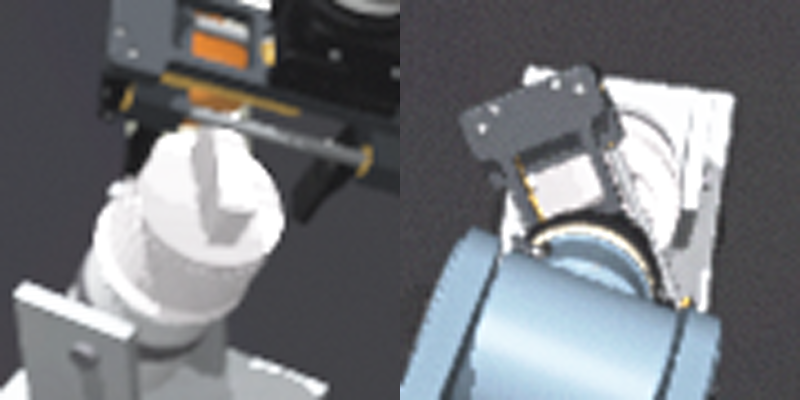

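>>> carry_out --rows '[[[0, 0, 3, 0, 0, 0], [0, 0, 3, 0, 0, 0], [0, 0, 3, 0, 0, 0], [0, 0, 3, 0, 0, 0], [0, 0, 3, 0, 0, 0], [0, 0, 3, 0, 0, 0], [0, 0, 3, 0, 0, 0], [0, 0, 3, 0, 0, 0], [0, 0, 3, 0, 0, 0], [0, 0, 3, 0, 0, 0], [0, 0, 3, 0, 0, 0.4], [0, 0, 3, 0, 0, 0.8], [0, 0, 3, 0, 0, 1.2], [0, 0, 3, 0, 0, 1.6], [0, 0, 3, 0, 0, 2.0], [0, 0, 3, 0, 0, 2.0]]]' --fingers 0.253

```text
time: 19.1
position: [0.5786, -0.046, 0.2793]
tool_rot: [0.664, 0.716, 0.12, 0.181]
ft_force: [2.9, -0.9, -3.9]
grip_width: 0.0223
```

```bash
python3 st.py g1;python3 rim.py g1
```

```text
t 19.1 tcp h -47.09841751211927 lat e1,e2 -0.18272085307978422 -0.8408542130828982 tilt 0.1011075238424491 head(acw+) from e2 103.506154210239 F [ 2.916 -0.855 -3.86 ] M.N 0.40822880241246995 q6 -0.46023377014573025 w 0.022260083965178094
side 352 lid origin h (bias -1.1 corrected) -49.947124969007554 tilt deg [0.426 0.084]
top 59 lid origin h (bias -1.1 corrected) -51.857695940009535 tilt deg [1.214 3.299]
g1 347 129 h -49.93 tilt e1,e2 [0.36 0.13]
```

>>> carry_out --rows '[[[0, 0, 0, 0, 0, 0.4], [0, 0, 0, 0, 0, 0.8], [0, 0, 0, 0, 0, 1.2], [0, 0, 0, 0, 0, 1.6], [0, 0, 0, 0, 0, 1.6]]]'

```text
time: 19.7
position: [0.5786, -0.046, 0.2796]
tool_rot: [0.737, 0.64, 0.138, 0.167]
ft_force: [1.9, -2.4, -2.9]
grip_width: 0.0256
```

```bash
python3 st.py g2;python3 rim.py g2
```

```text
t 19.7 tcp h -46.876886787314504 lat e1,e2 -0.14672813127538395 -0.7038876572823171 tilt 0.18060233260229647 head(acw+) from e2 91.16289866680344 F [ 1.941 -2.416 -2.907] M.N 2.0716742600493347 q6 -0.24117445209965432 w 0.025590643340074687
side 357 lid origin h (bias -1.1 corrected) -50.26490367452267 tilt deg [-0.294 -0.486]
top 46 lid origin h (bias -1.1 corrected) -49.845406818815206 tilt deg [ 0.806 -0.631]
g2 354 131 h -50.25 tilt e1,e2 [ 0.27 -0.16]
```

>>> carry_out --rows '[[[0, 0, 0, 0, 0, -1], [0, 0, 0, 0, 0, -2], [0, 0, 0, 0, 0, -3], [0, 0, 0, 0, 0, -3.6], [0, 0, 0, 0, 0, -3.6], [0, 0, 0, 0, 0, -3.6]]]'

```text
time: 20.4
position: [0.5783, -0.0454, 0.2797]
tool_rot: [0.56, 0.799, 0.095, 0.195]
ft_force: [0.1, 0.4, -0.8]
grip_width: 0.0222
```

```bash
python3 st.py g3;python3 rim.py r1 g3
python3 - <<'E'
from h import *
e1=np.cross([0,0,1],N)/np.sin(ti);e2=np.cross(N,e1)
# bar heading from bar-top points
for n in("r1","g2","g3"):
    c=load("side_"+n);P=cloud(c);a=(P-M)@N*1e3;u=(P-M)@e1*1e3;v=(P-M)@e2*1e3
    m=(c["depth"]>0)&(np.hypot(u,v)<38)&(a>12+29)&(a<12+36)&(c["color"].min(-1)>90)
    p=np.c_[v[m],-u[m]].astype(np.float32);print(n,m.sum(),cv2.minAreaRect(p) if m.sum()>5 else "", np.median(a[m]) if m.sum() else "")
im=[]
for n in("b1","g3"):
    c=load("side_"+n);uv=proj(c,M).astype(int)
    im.append(cv2.resize(np.ascontiguousarray(c["color"][uv[1]-45:uv[1]+45,uv[0]-45:uv[0]+45,::-1]),(400,400),interpolation=cv2.INTER_CUBIC))
cv2.imwrite("pics/cmp3.png",np.hstack(im))
E
```

```text
t 20.4 tcp h -46.56555746625193 lat e1,e2 -0.7029258011447361 -1.011707352846437 tilt 0.047825963977709766 head(acw+) from e2 119.07410857423804 F [ 0.092  0.372 -0.78 ] M.N 0.016482900171986406 q6 -0.7350005189924903 w 0.022244812277291356
side 327 lid origin h (bias -1.1 corrected) -50.489878785189056 tilt deg [-0.896 -0.532]
top 71 lid origin h (bias -1.1 corrected) -49.97983710029535 tilt deg [-0.574  1.314]
r1 378 144 h -49.23 tilt e1,e2 [-0.89  0.09]
g3 325 119 h -50.24 tilt e1,e2 [ 0.63 -1.34]
r1 135 ((-3.107074737548828, 3.257181167602539), (18.92696762084961, 62.799476623535156), 40.79158401489258) 44.72380325454428
g2 135 ((-4.731788635253906, 6.752870559692383), (26.525684356689453, 53.94711685180664), 36.8278694152832) 43.459086663887675
g3 97 ((-10.356095314025879, 9.134954452514648), (46.809104919433594, 28.9471492767334), 84.30802917480469) 43.09827753243237
```

View pics/cmp3.png

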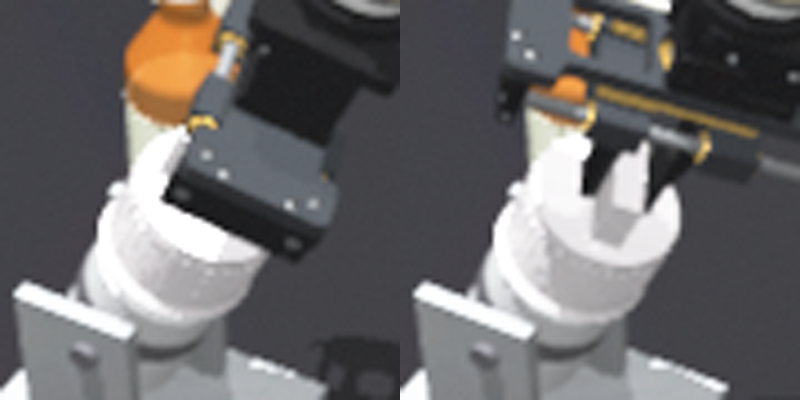

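>>> carry_out --rows '[[[0, 0, 0, 0, 0, 0], [0, 0, 0, 0, 0, 0], [0, 0, 0, 0, 0, 0], [0, 0, 0, 0, 0, 0]]]' --fingers 0 --grip_force 30

```text
time: 20.9
position: [0.5781, -0.0456, 0.2795]
tool_rot: [0.559, 0.801, 0.094, 0.195]
ft_force: [-2.9, 0.9, 3.1]
grip_width: 0.018
```

```bash
python3 st.py c1;python3 rim.py c1
```

```text
t 20.9 tcp h -46.671583549903886 lat e1,e2 -0.5275205477435889 -1.2690112251820223 tilt 0.035969925589826875 head(acw+) from e2 119.35868298372466 F [-2.9    0.889  3.085] M.N -0.0711576512737896 q6 -0.7379991717990645 w 0.018010835619147368
side 345 lid origin h (bias -1.1 corrected) -50.35356230236214 tilt deg [-0.496 -0.185]
top 78 lid origin h (bias -1.1 corrected) -51.3790785551638 tilt deg [0.256 1.11 ]
c1 343 132 h -50.78 tilt e1,e2 [0.46 0.27]
```

>>> carry_out --rows '[[[0, 0, 0.3, 0, 0, 0.3], [0, 0, 0.6, 0, 0, 0.6], [0, 0, 0.6, 0, 0, 0.6]]]'

```text
time: 21.3
position: [0.5786, -0.0459, 0.2795]
tool_rot: [0.59, 0.778, 0.101, 0.192]
ft_force: [-4.1, 0.3, 6.1]
grip_width: 0.0182
```

```bash
python3 st.py c2;python3 rim.py c2
```

```text
t 21.3 tcp h -46.90243244316672 lat e1,e2 -0.2827366620715447 -0.7374487508583414 tilt 0.14190527864225447 head(acw+) from e2 114.8639532873371 F [-4.077  0.302  6.11 ] M.N 0.8033135060108515 q6 -0.6567760561008251 w 0.01819981476865737
side 358 lid origin h (bias -1.1 corrected) -50.63335811507047 tilt deg [-0.266 -0.077]
top 72 lid origin h (bias -1.1 corrected) -51.49185096870917 tilt deg [-0.329  1.124]
c2 355 154 h -50.41 tilt e1,e2 [ 0.24 -0.6 ]
```

>>> carry_out --rows '[[[0, 0, 0.3, 0, 0, 0.3], [0, 0, 0.6, 0, 0, 0.6], [0, 0, 0.6, 0, 0, 0.6]]]'

```text
time: 21.7
position: [0.5788, -0.0463, 0.2796]
tool_rot: [0.621, 0.753, 0.109, 0.188]
ft_force: [-7.4, -1.3, 8.7]
grip_width: 0.0191
```

```bash
python3 st.py c3;python3 rim.py c3
```

```text
t 21.7 tcp h -46.97463815696254 lat e1,e2 0.06729587681457602 -0.4920432264389568 tilt 0.20531346110692514 head(acw+) from e2 110.12236035554639 F [-7.389 -1.297  8.742] M.N 1.0569210037228984 q6 -0.5735020829652457 w 0.01908014477013571
side 355 lid origin h (bias -1.1 corrected) -50.72723510195965 tilt deg [ 0.069 -0.36 ]
top 71 lid origin h (bias -1.1 corrected) -51.65765379568684 tilt deg [0.783 0.58 ]
c3 351 133 h -50.82 tilt e1,e2 [1.05 0.22]
```

>>> carry_out --rows '[[[0, 0, 0, 0, 0, 0], [0, 0, 0, 0, 0, 0], [0, 0, 0, 0, 0, 0], [0, 0, 0, 0, 0, 0], [0, 0, 0, 0, 0, 0], [0, 0, 0, 0, 0, 0], [0, 0, 0, 0, 0, 0], [0, 0, 0, 0, 0, 0], [0, 0, 0, 0, 0, 0], [0, 0, 0, 0, 0, 0], [0, 0, -20, 0, 0, 0], [0, 0, -60, 0, 0, 0], [0, 0, -100, 0, 0, 0], [0, 0, -120, 0, 0, 0], [0, 0, -120, 0, 0, 0]]]' --fingers 1.0

```text
time: 23.3
position: [0.5291, -0.0376, 0.3907]
tool_rot: [0.623, 0.751, 0.111, 0.19]
ft_force: [1.3, 1.2, -0.7]
grip_width: 0.087
```

```bash
python3 st.py e1;python3 rim.py r1 e1
python3 - <<'E'
from h import *
e1=np.cross([0,0,1],N)/np.sin(ti);e2=np.cross(N,e1)
for n in("side_r1","side_e1","top_r1","top_e1"):
    c=load(n);P=cloud(c);a=(P-M)@N*1e3;u=(P-M)@e1*1e3;v=(P-M)@e2*1e3
    m=(c["depth"]>0)&(np.hypot(u,v)<38)&(a>36)&(a<50)&(c["color"].min(-1)>90)
    p=np.c_[v[m],-u[m]].astype(np.float32);
    k=m&(a>np.median(a[m])-2) if m.sum() else m
    print(n,m.sum(),cv2.minAreaRect(p) if m.sum()>5 else "","bar top a", np.median(a[k]) if m.sum() else "", "rim/other:",np.histogram(a[(c['depth']>0)&(np.hypot(u,v)<36)],np.arange(-8,50,1))[0].tolist())
im=[]
for n in("side","top"):
    c=load(n+"_e1");uv=proj(c,M).astype(int)
    im.append(cv2.resize(np.ascontiguousarray(c["color"][uv[1]-45:uv[1]+45,uv[0]-45:uv[0]+45,::-1]),(400,400),interpolation=cv2.INTER_CUBIC))
cv2.imwrite("pics/cmp4.png",np.hstack(im))
E
```

```text
t 23.3 tcp h 75.03831709759413 lat e1,e2 -0.5735593788026677 0.7732003355207302 tilt 0.4599007519348119 head(acw+) from e2 109.81981307634756 F [ 1.324  1.166 -0.735] M.N 0.06086865060840297 q6 -0.5493876958358711 w 0.0869561311638766
side 424 lid origin h (bias -1.1 corrected) -50.40363069361238 tilt deg [-0.036  0.049]
top 143 lid origin h (bias -1.1 corrected) -49.46484683496124 tilt deg [-2.41   3.089]
r1 378 144 h -49.23 tilt e1,e2 [-0.89  0.09]
e1 418 173 h -50.43 tilt e1,e2 [0.59 0.27]
side_r1 163 ((-3.159635543823242, 3.2159881591796875), (19.026416778564453, 62.67620086669922), 41.283111572265625) bar top a 44.7754209968321 rim/other: [0, 0, 0, 0, 0, 0, 0, 0, 0, 0, 0, 0, 0, 3, 17, 41, 70, 70, 38, 23, 10, 2, 3, 8, 7, 6, 2, 7, 4, 5, 5, 9, 5, 7, 2, 4, 5, 2, 6, 5, 9, 7, 5, 8, 6, 5, 4, 4, 8, 8, 17, 20, 42, 29, 16, 2, 1]
side_e1 185 ((-2.701296806335449, 2.3109073638916016), (18.893266677856445, 66.73802185058594), 27.247821807861328) bar top a 43.270557924381514 rim/other: [0, 0, 0, 0, 0, 0, 0, 0, 0, 0, 0, 2, 10, 38, 59, 101, 56, 32, 9, 9, 2, 3, 5, 6, 4, 5, 2, 8, 1, 5, 5, 2, 6, 2, 2, 7, 3, 7, 4, 4, 6, 3, 3, 4, 8, 6, 3, 4, 11, 20, 38, 54, 23, 12, 3, 0, 0]
top_r1 23 ((11.761570930480957, -14.374882698059082), (17.36711311340332, 25.072265625), 39.096221923828125) bar top a 43.57460146999018 rim/other: [0, 0, 0, 0, 0, 0, 0, 0, 0, 0, 0, 1, 5, 7, 16, 36, 31, 36, 22, 11, 10, 4, 0, 1, 0, 2, 0, 0, 0, 2, 3, 0, 0, 0, 0, 1, 0, 1, 2, 0, 0, 0, 1, 1, 1, 1, 0, 1, 0, 3, 3, 7, 1, 2, 2, 1, 1]
top_e1 124 ((0.15514564514160156, -0.3846397399902344), (18.491273880004883, 63.30731964111328), 27.25372314453125) bar top a 43.44485785671841 rim/other: [0, 0, 0, 0, 0, 0, 0, 0, 0, 0, 0, 3, 13, 20, 12, 19, 15, 10, 9, 3, 1, 0, 1, 1, 2, 2, 0, 1, 0, 2, 0, 2, 1, 2, 0, 2, 1, 1, 1, 3, 0, 0, 1, 2, 1, 0, 5, 8, 12, 20, 19, 21, 25, 7, 5, 1, 0]
```

View pics/cmp4.png

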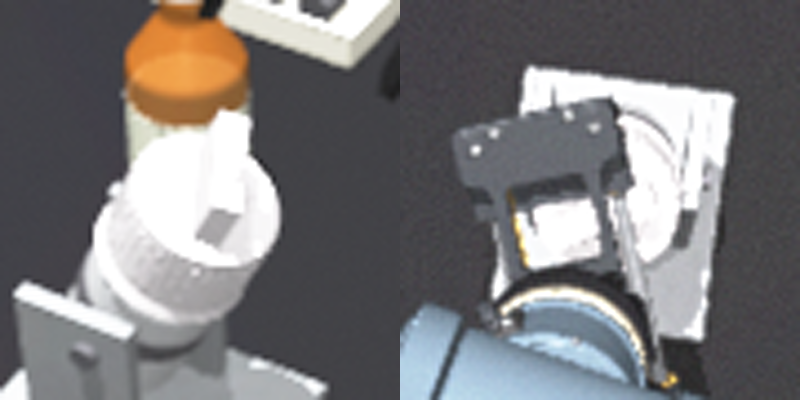

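Run:
```python
from rig import robot
print(robot.hand_in())
```

```text
the job is handed in; nothing more can be done
None
```

The white lid is on the filter housing, turned back against the stops, then screwed forward until it would not turn further. I released it, backed the gripper about 120 mm away and handed the job in at about 23 s.

**Fitting:** The lid dropped in as soon as I loosened my grip, before any turning. Turning it anticlockwise then took it only about 15–20° before it met the stops' backs. The forward turn was in two grips, with one regrip, and travelled about 78° from the stops' backs.

**At the stop:** Torque reached 2 N·m with the lid held loosely and about 1 N·m clamped, and the fingers slipped while the lid stayed put. Forces at the wrist stayed low in every reading, at about 12 N or less.

**Last checks:**
- Measured against the rim, the lid's height is about -51.5 to -51.7 mm in both cameras, against -51.5 mm for fully home. It is level to within about 0.6° and centred to about 0.4 mm in the top view; the side view, with part of it hidden, read 2–3 mm off.
- **Disagreement:** earlier in the job I used a 1.1 mm height correction based on the gripper position. With it, the final height would read about -50.4 mm. I trusted the rim-based figure because the first views of the rim needed no such correction. Conversely, without the correction the reading right after the drop was about 1 mm too deep (-46.5 mm against -45.5 mm).
- I did not measure the bottle, beaker or wrench again at the end. The arm never went near the beaker or wrench, and the bottle looked undisturbed in the last side view.

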